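# Load the counting rack with the calibration jars and clip in its ID plate

## Task

Load the sample changer's grey metal counting rack for the calibration run: move the four filled jars from the blue carrying tray into the rack, one jar to each bay, in order of size with the smallest in the bay next to the black ID clip and the largest at the pull-handle end. Also take the grey ID plate out of the tray's slot and press it fully home, upright, in the sprung ID clip. Keep the jars and the plate upright all the way, and leave the yellow hand meter and the wash bottle where they are.

Things in the scene. Friction and masses are not known exactly. Their poses are not given: they have to be found in the camera images.
- carrying_tray: Blue plastic tray, fixed, 80 (x) x 356 (y) x 15 mm. Origin: middle of its four bays, on the underside. Bays in a row at y = -112.5, -37.5, 37.5, 112.5 mm, 72 x 72 mm inside; floor z = 5, lips and dividers to z = 15 mm. Each starts with one jar, in any order, within 6 mm of the bay's middle. At y = -170 a plain slot, 7 mm wide along y, floor z = 5, cheeks to z = 21 mm, holds the ID plate.
- counting_rack: Grey metal rack, fixed, 80 (x) x 376 (y) mm, bays as in the tray: at y = -112.5, -37.5, 37.5, 112.5 mm, 72 x 72 mm inside, floor z = 5, lips to z = 17 mm. Origin: middle of the bays, underside. On one end (y = 168 or -168, it varies) stands the ID clip, on the other the pull handle, a steel bow 34 mm high. Tray and rack lie parallel within 0.3 rad; which is nearer varies.
- id_clip: Black end piece, 64 (x) x 32 (y) x 34 mm, 55.5 mm from the nearest bay's middle. Origin: underside centre, 5 mm above the desk; y along the row. Two sprung steel leaves along x, 2 mm apart at y = 0, part as the plate's foot is pushed straight down (5 to 10 N). Mouth 17 mm wide at z = 34, pinch z = 6 to 19, end cheeks 56 mm apart, tops z = 24. Home: foot on the slot floor, z = 5 mm.
- id_plate: Grey plastic plate standing upright, 44 mm wide (x), 5 mm thick (y), 64 mm high, 35 g; its top 16 mm is a grip bar 44 x 12 mm. Origin: centre of the foot's underside, z up. Starts in the carrying tray's slot with its width across the row. Either face may point either way.
- jar_smallest: Smallest jar: yellowish filling, white ribbed screw cap (top 13 mm). Cap 32 mm across, height 46 mm, 40 g. Origin: centre of the underside, z up.
- jar_second: Second smallest jar, like the others. Cap 42 mm across, height 50 mm, 55 g. Origin: centre of the underside, z up.
- jar_third: Third jar, like the others. Cap 52 mm across, height 55 mm, 72 g. Origin: centre of the underside, z up.
- jar_largest: Largest jar, like the others. Cap 60 mm across, height 75 mm, 130 g. Origin: centre of the underside, z up.
- yellow_meter: Bystander: yellow hand contamination meter lying on the desk left of the work, 163 x 66 x 67 mm. Origin: centre of the underside.
- bottle: Bystander: white wash bottle with blue cap and bent spout, 64 mm across, 205 mm high, standing behind and left of the work. Origin on the underside, 16 mm beside the bottle's axis (axis at x = +16 mm).
Not all that is in view belongs to the job. Leave any brown, pink or turquoise look-alike of the jar_second alone.

How it is judged (in metres and radians):
At the end, for the whole second after the job is handed in: Jars upright (6 deg), at rest on the floor (4 mm) of their own bays: smallest next to the ID clip, then second, third, largest at the pull handle. ID plate upright (7 deg) in the clip, foot within 3.5 mm of the slot floor, 12 mm of its middle. Meter and bottle moved under 20 mm (horizontal distance between jar_smallest and id_clip between 0.0335 and 0.0815 m and x of jar_smallest in the frame of counting_rack between -0.024 and 0.024 m and z of each of jar_smallest, jar_second, jar_third, jar_largest in the frame of counting_rack below 0.009 m and angle between each of jar_smallest, jar_second, jar_third, jar_largest's own z axis and vertical below 0.105 rad and linear speed of each of jar_smallest, jar_second, jar_third, jar_largest, id_plate below 0.02 m/s and horizontal distance between jar_second and id_clip between 0.1085 and 0.1565 m and x of jar_second in the frame of counting_rack between -0.024 and 0.024 m and horizontal distance between jar_third and id_clip between 0.1835 and 0.2315 m and x of jar_third in the frame of counting_rack between -0.024 and 0.024 m and horizontal distance between jar_largest and id_clip between 0.2585 and 0.3065 m and x of jar_largest in the frame of counting_rack between -0.024 and 0.024 m and horizontal distance between id_plate and id_clip below 0.012 m and z of id_plate in the frame of id_clip below 0.0085 m and angle between id_plate's own z axis and vertical below 0.12 rad and angle between the y axis of id_plate and the y axis of id_clip, either way round below 0.15 rad and distance of each of yellow_meter, bottle from where it was at the start of the episode below 0.02 m); the robot touches nothing.
It fails at once if a jar or the ID plate is tipped by more than 35 degrees (angle between any of jar_smallest, jar_second, jar_third, jar_largest, id_plate's own z axis and vertical above 0.61 rad).
It fails at once if the hand meter or the wash bottle is shifted by more than 20 mm (distance of any of yellow_meter, bottle from where it was at the start of the episode above 0.02 m).
It also fails if it takes over 115 s, if anything falls off the work surface, if the arm or the gripper's body presses on something with over 40 N, if the wrist force passes 120 N, or if a joint passes its speed limit or range.

## Robot

A 7-joint arm with a two-finger parallel gripper is mounted at the origin on a cart in front of the work surface, level with it; the furniture and walls round the work are solid. World frame = base frame: x ahead of the robot, y to its left, z up, the work surface at z = 0. Lengths are in mm, angles in rad, forces in N, time in s.
With the tool pointing down it reaches from about 350 to 900 mm from the base axis. Payload 8.1 kg.
Tool frame: the origin (TCP) lies at the centre of the arm's flange, where the gripper is bolted on; the fingertips stand 173 mm ahead of it and the grasp point (between the pads) lies 155 mm ahead of it; z points along the fingers, y is the line along which they close (so a half turn about z gives the same grasp; the last joint's range is limited). The gripper opens to 85 mm and grips with 20 to 120 N. Pads are 22 mm wide; open, the fingers measure 114 mm over their backs; the gripper's body (76 mm by 85 mm) begins 54 mm behind the grasp point. The pads swing forward as they close: fully open they stand 13 mm farther back than shut.
Start: joints at [-1.285, 0.434, 0.025, 1.573, -0.012, 1.134, -0.075], TCP at [236.947, 578.35, 404.723] pointing down, gripper open.
Joint ranges: [-2.62, 2.62], [-0.44, 2.09], [-1.27, 1.32], [0.08, 2.57], [-1.32, 4.46], [0.12, 2], [-2.74, 2.74]. Speed limits (rad/s): [2.22, 2.22, 3.01, 3.01, 3.14, 3.14, 3.14].

## Interface

Orientations are given as a 3x3 rotation matrix whose columns are the frame's x, y, z axes.
In Python, from rig import env gives the robot as it stands.
- The arm moves only by the shell command python3 -m pendant 'ROWS'. ROWS is JSON, a list of rows, each a list of 3 entries, a list of its own where there are three numbers: the shift along the tool's x, y, z normalised to -1 to 1, where 1 is 0.5 m, then the turn about the tool's z normalised to -1 to 1, where 1 is 360 degrees, then the finger opening in mm, from 0 to 85.4. In form: [[[dx, dy, dz], yaw, jaw], ...]. A call has 1 to 12 rows; each row is the pose to reach, as a shift and turn from the pose commanded when the call began, along the tool's axes at that moment, turning the shorter way round; what a row does not reach only later rows make up. A row lasts 1/8 s, in which the tool goes at most 62.5 mm and 10.7 degrees, less where a joint would pass 70% of its speed; a pose out of reach is approached as far as the arm can. A call with a number of a shift or a turn outside -1 to 1 is refused whole. A call with a gripper value outside its range is refused whole. The fingers move at their own pace and stop on an object; the grip force is fixed at half the most. Time passes only in rows, so rows that repeat a pose let the fingers close. It gives the time, the measured TCP pose, the force, the opening and the grip force at its end, in the units of the state.
- env.get_obs(): the state, without advancing time (a new reading comes with each control period).
- env.read_camera(name): name is "scene" or "top"; returns the picture (420x560x3 uint8, red, green, blue); there is no depth.
- env.calibration(name): a dict with "intrinsics" (3x3 intrinsics, pixels), "world_from_camera" (4x4, takes a point from camera to world coordinates). Camera axes: x right, y up, looking along -z (the intrinsics and any distortion apply to the point x, -y, -z); pixel columns grow to the right and rows downward; lengths in mm; the calibration is good to about 2 mm. A picture is of the moment at which its call begins. calibration takes no time and is no camera call.
- env.sign_off(): hands the job in; it is judged then, once.
The state is a dict: "t": time; "joints": joint angles; "joint_velocities": joint speeds; "joint_torque": joint torques, N m; "tool_pos": TCP position; "tool_rot": TCP orientation; "wrist_force": force on the tool from outside, world axes, zero at the start; "wrist_torque": the same for the moment, N m; "width": opening from 0.0 (shut) to 1.0 (fully open); "gripper_force": force on a finger pad.
Only numpy, scipy, OpenCV 4.12 (cv2) and the standard library are available. Lean on these libraries where they do the work, as an engineer would, in place of code of your own. Each camera call takes 0.05 s, during which the arm holds its last target. There are 200 camera calls.

## Working session

There is one attempt and no reset: what is moved stays moved. The work goes in short steps, Python scripts to look and compute and a shell command to move; the robot and the scene stay as the last step left them, time stands still between calls to the robot, and variables do not carry over. Pictures are saved under pics/ and viewed, at most 14 in all, crops included, and the job is handed in when it is done.

```bash
ls; mkdir -p pics; python3 - <<'E'
from rig import env
import cv2,json
for n in("scene","top"):
    im=env.read_camera(n); cv2.imwrite(f"pics/{n}0.png",im[:,:,::-1])
    c=env.calibration(n); print(n,c)
print(env.get_obs())
E
```

```text
pics
scene {'intrinsics': array([[384.6595215 ,   0.        , 278.89515463],
       [  0.        , 384.6595215 , 209.67294256],
       [  0.        ,   0.        ,   1.        ]]), 'world_from_camera': array([[ 8.57845995e-01,  2.78170409e-01, -4.32112800e-01,
         2.21810006e+02],
       [-5.13607154e-01,  4.92780840e-01, -7.02406389e-01,
        -5.42203690e+02],
       [ 1.75482356e-02,  8.24492733e-01,  5.65600382e-01,
         5.58641357e+02],
       [ 0.00000000e+00,  0.00000000e+00,  0.00000000e+00,
         1.00000000e+00]])}
top {'intrinsics': array([[472.37696749,   0.        , 286.19958833],
       [  0.        , 472.37696749, 208.60117468],
       [  0.        ,   0.        ,   1.        ]]), 'world_from_camera': array([[ 1.25183458e-01,  9.69479703e-01, -2.10803716e-01,
         4.24288036e+02],
       [-9.92127565e-01,  1.23066072e-01, -2.31869732e-02,
         8.17280643e+01],
       [ 3.46348554e-03,  2.12046803e-01,  9.77253374e-01,
         1.04935093e+03],
       [ 0.00000000e+00,  0.00000000e+00,  0.00000000e+00,
         1.00000000e+00]])}
{'t': 0.1, 'joints': array([-1.28458161,  0.43514632,  0.02498751,  1.57397173, -0.01159887,
        1.13400216, -0.07509669]), 'joint_velocities': array([ 0.00195701, -0.00122691,  0.00029669, -0.00464638,  0.00025133,
        0.00019124, -0.00068061]), 'joint_torque': array([ 3.95038398e-03, -6.71753955e+01,  1.02888118e+00, -3.16905999e+01,
        1.58757227e-02,  7.17038769e-03,  3.95475661e-05]), 'tool_pos': array([236.89163967, 578.15377108, 404.02207905]), 'tool_rot': array([[-9.25329536e-01,  3.79163673e-01, -3.98726456e-04],
       [ 3.79163860e-01,  9.25328598e-01, -1.32379453e-03],
       [-1.32981803e-04, -1.37612884e-03, -9.99999044e-01]]), 'wrist_force': array([-0.59823222,  0.11665791, -0.02723713]), 'wrist_torque': array([-0.0135956 , -0.04028556,  0.00974868]), 'gripper_force': 0.0, 'width': 1.000342214143032}
```

View pics/scene0.png

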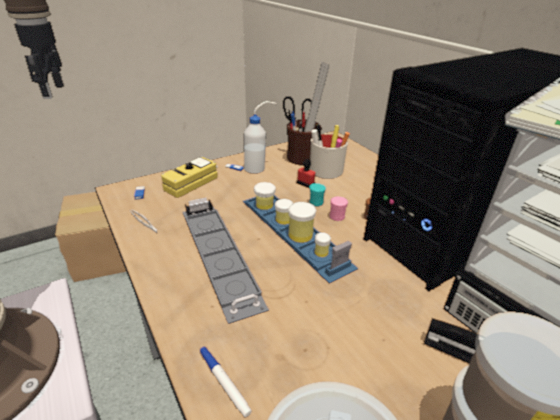

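View pics/top0.png

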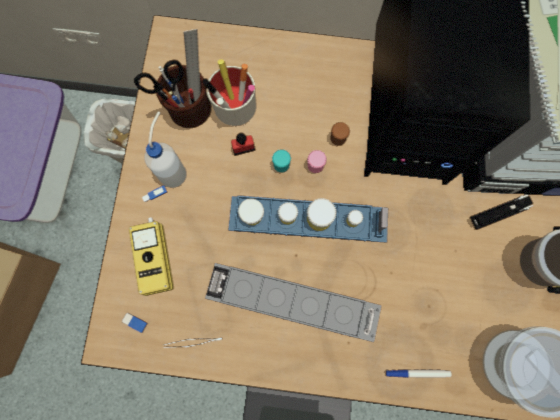

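The scene view shows the tray, right of the rack, with third (265,189), second (284,206), largest (302,208), smallest (322,240) and the plate (342,255). In the top view they are at (250,211), (288,212), (321,213), (355,218) and (381,222). The rack's clip is on the left at (218,283) and its handle is at (370,320). I'll enlarge both views.

```bash
python3 - <<'E'
import cv2
for n,x,y in(("scene",170,173),("top",203,193)):
    im=cv2.imread(f"pics/{n}0.png")[y:y+150,x:x+200]
    cv2.imwrite(f"pics/{n}0c.png",cv2.resize(im,(800,600),interpolation=cv2.INTER_CUBIC))
E
```

```text
(no output)
```

View pics/scene0c.png

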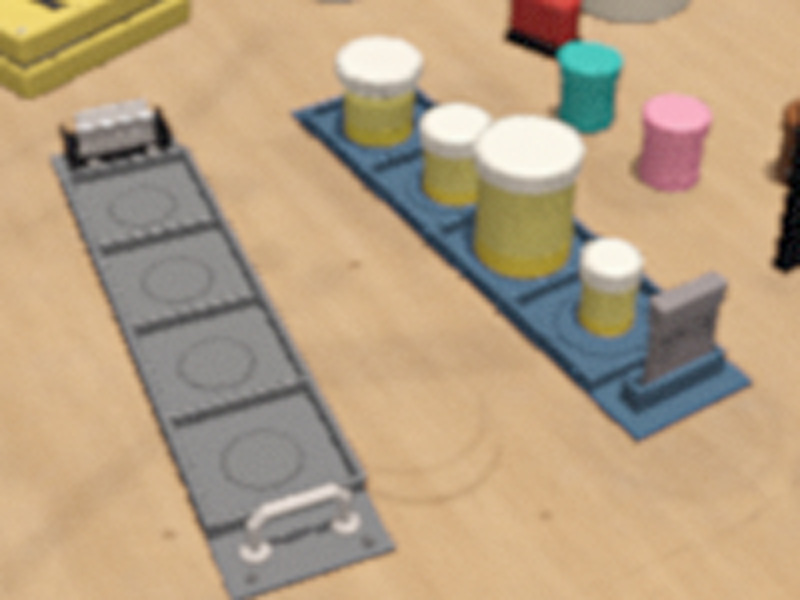

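View pics/top0c.png

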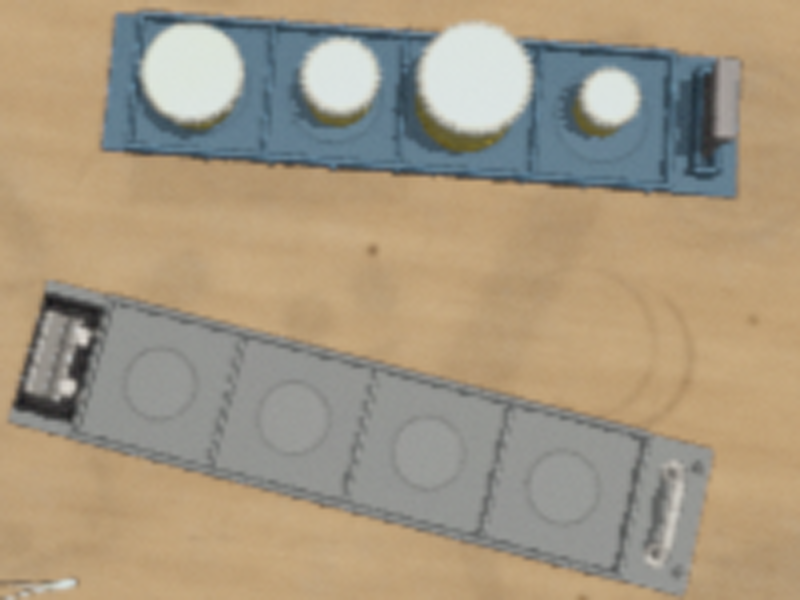

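The zoomed views give the cap-top centres, the plate bar, the bay circles and the corners. Next I triangulate them.

```bash
cat > h.py <<'E'
from rig import env
import numpy as np
def ray(n,p):
    c=env.calibration(n);K=c["intrinsics"];T=c["world_from_camera"]
    d=np.linalg.inv(K)@[p[0],p[1],1]; d=T[:3,:3]@(d*[1,-1,-1]); return T[:3,3],d/np.linalg.norm(d)
def onz(n,p,z):
    o,d=ray(n,p); return o+d*(z-o[2])/d[2]
def tri(ps,pt):
    A=np.zeros((3,3));b=np.zeros(3);R=[ray("scene",ps),ray("top",pt)]
    for o,d in R:
        M=np.eye(3)-np.outer(d,d);A+=M;b+=M@o
    x=np.linalg.solve(A,b); return x,[np.linalg.norm((np.eye(3)-np.outer(d,d))@(x-o)) for o,d in R]
cs=lambda u,v:(170+(u+.5)/4-.5,173+(v+.5)/4-.5)
ct=lambda u,v:(203+(u+.5)/4-.5,193+(v+.5)/4-.5)
def proj(n,X):
    c=env.calibration(n);p=np.linalg.inv(c["world_from_camera"])@np.r_[X,1];p=p[:3]*[1,-1,-1];q=c["intrinsics"]@p;return q[:2]/q[2]
E
python3 - <<'E'
from h import *
np.set_printoptions(precision=1,suppress=True)
J={"third":((380,58),(192,73),60),"second":((457,128),(340,75),55),"largest":((529,147),(475,78),80),"smallest":((611,258),(609,97),51),
"plate":((689,289),(728,98),69),"b1":((143,207),(160,383),5),"b2":((178,280),(294,417),5),"b3":((217,363),(428,453),5),"b4":((262,458),(562,487),5)}
for k,(s,t,z) in J.items():
    x,e=tri(cs(*s),ct(*t)); print(k,x,np.array(e),"top@z",onz("top",ct(*t),z)[:2],"scene@z",onz("scene",cs(*s),z)[:2])
print("rack corners",*[onz("top",ct(*p),5)[:2] for p in((48,282),(712,449),(686,596),(11,420))])
print("tray corners",*[onz("top",ct(*p),5)[:2] for p in((116,12),(742,60),(736,197),(104,150))])
print("clip top", *[onz("top",ct(*p),39)[:2] for p in((50,292),(108,303),(75,424),(15,410))])
E
```

```text
third [623.  180.2  60. ] [0.1 0.1] top@z [623.2 180.1] scene@z [622.9 180.2]
second [633.2 102.1  49.6] [1.2 1.2] top@z [633.1 101.5] scene@z [627.7  95.6]
largest [635.   30.8  77.7] [0.7 0.7] top@z [635.2  30.6] scene@z [632.3  28.3]
smallest [639.8 -43.5  48.9] [0.9 0.9] top@z [640.2 -43.7] scene@z [637.1 -45.4]
plate [ 642.4 -103.2   69.6] [1.3 1.3] top@z [ 643.7 -104. ] scene@z [ 641.6 -102.4]
b1 [460.2 178.8   4.6] [0.8 0.8] top@z [460.9 178.5] scene@z [459.2 178.6]
b2 [451.1 103.9   5.3] [0.9 0.9] top@z [452.  103.7] scene@z [450.3 104.5]
b3 [441.4  29.5   6. ] [0.7 0.7] top@z [442.1  29.2] scene@z [441.1  30.8]
b4 [432.4 -44.2   6.1] [0.9 0.9] top@z [433.3 -44.6] scene@z [432.  -42.9]
rack corners [507.6 247.7] [ 463.4 -123.3] [ 385.1 -115.9] [431.1 255.9]
tray corners [663.9 233.5] [ 680.9 -122.2] [ 602.4 -125.2] [584.4 228.2]
clip top [499.7 240.4] [497.8 208.9] [433.1 216.6] [436.3 249. ]
```

Heights and both views agree to about 1–2 mm. The rack yaw is about -0.124, with the clip at +y near (467,234). First I move over the work and turn the tool so its x is world y and its y is world x.

```bash
cat >> h.py <<'E'
def go(x,y,z,ang=None):
    o=env.get_obs();R=o["tool_rot"];d=R.T@(np.array([x,y,z])-o["tool_pos"])
    a=np.degrees(np.arctan2(R[1,1],R[0,1])); yaw=0 if ang is None else (a-ang)/360
    print("t",round(o["t"],2),"pos",o["tool_pos"].round(1),"ang",round(a,2),"-> shift",(d/500).round(4),"yaw",round(yaw,4),"F",o["wrist_force"].round(1),"w",round(o["width"]*85.4,1))
E
python3 -m pendant '[[[-0.666,-0.501,0.1],0.188,85],[[-0.666,-0.501,0.1],0.188,85],[[-0.666,-0.501,0.1],0.188,85],[[-0.666,-0.501,0.1],0.188,85],[[-0.666,-0.501,0.1],0.188,85],[[-0.666,-0.501,0.1],0.188,85],[[-0.666,-0.501,0.1],0.188,85],[[-0.666,-0.501,0.1],0.188,85],[[-0.666,-0.501,0.1],0.188,85],[[-0.666,-0.501,0.1],0.188,85],[[-0.666,-0.501,0.1],0.188,85],[[-0.666,-0.501,0.1],0.188,85]]'
python3 -c "
from h import *
go(640,-43.5,260,0); go(640,-43.5,199,0)"
```

```text
t: 1.6
tool_pos: [449.9, 220.9, 354.7]
tool_rot: [[-0.002, 1.0, 0.0], [1.0, 0.002, 0.0], [0.0, 0.0, -1.0]]
wrist_force: [0.2, 1.1, 0.7]
width: 0.996
gripper_force: 0.0
t 1.6 pos [449.9 220.9 354.7] ang 0.11 -> shift [-0.5295  0.3793  0.1894] yaw 0.0003 F [0.2 1.1 0.7] w 85.1
t 1.6 pos [449.9 220.9 354.7] ang 0.11 -> shift [-0.5295  0.3793  0.3114] yaw 0.0003 F [0.2 1.1 0.7] w 85.1
```

```bash
python3 -m pendant '[[[-0.53,0.379,0.19],0,70],[[-0.53,0.379,0.19],0,70],[[-0.53,0.379,0.19],0,70],[[-0.53,0.379,0.19],0,70],[[-0.53,0.379,0.19],0,70],[[-0.53,0.379,0.19],0,70],[[-0.53,0.379,0.19],0,70],[[-0.53,0.379,0.25],0,70],[[-0.53,0.379,0.311],0,70],[[-0.53,0.379,0.311],0,70]]'
python3 -c "
from h import *
import cv2
go(640,-43.5,199,0)
im=[]
for n in('scene','top'):
    p=proj(n,[640,-43.5,60]).astype(int); a=env.read_camera(n)[p[1]-50:p[1]+50,p[0]-50:p[0]+50,::-1]; im.append(cv2.resize(a,(400,400),interpolation=cv2.INTER_CUBIC))
cv2.imwrite('pics/g1.png',cv2.hconcat(im))"
```

```text
t: 2.85
tool_pos: [638.5, -42.7, 197.6]
tool_rot: [[-0.003, 1.0, -0.004], [1.0, 0.003, 0.001], [0.001, -0.004, -1.0]]
wrist_force: [0.9, -0.4, 0.5]
width: 0.824
gripper_force: 0.0
t 2.85 pos [638.5 -42.7 197.6] ang 0.15 -> shift [-0.0016  0.003  -0.0029] yaw 0.0004 F [ 0.9 -0.4  0.5] w 70.4
```

View pics/g1.png

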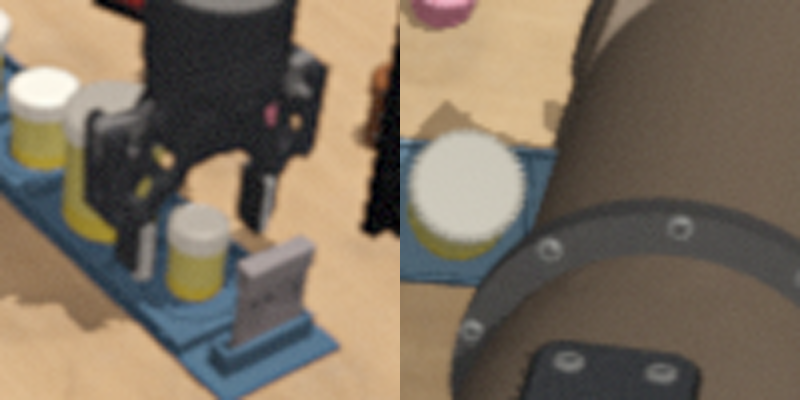

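The left half shows the smallest jar at about (200,250), standing between the two pads, which span the cap. I close, then lift.

```bash
python3 -m pendant '[[[0,0,0],0,20],[[0,0,0],0,20],[[0,0,0],0,20],[[0,0,0],0,20],[[0,0,0],0,20],[[0,0,0],0,20],[[0,0,-0.04],0,20],[[0,0,-0.1],0,20],[[0,0,-0.16],0,20],[[0,0,-0.2],0,20],[[0,0,-0.2],0,20]]'
python3 -c "
from h import *
go(460.5,178.7,299,0);go(460.5,178.7,199,0)"
```

```text
t: 4.32
tool_pos: [640.4, -44.9, 302.1]
tool_rot: [[-0.0, 1.0, 0.004], [1.0, 0.0, 0.0], [0.0, 0.004, -1.0]]
wrist_force: [-0.0, -0.1, -1.0]
width: 0.351
gripper_force: 59.3
t 4.33 pos [640.4 -44.9 302.1] ang 0.02 -> shift [ 0.4473 -0.3596  0.0046] yaw 0.0001 F [-0.  -0.1 -1. ] w 30.0
t 4.33 pos [640.4 -44.9 302.1] ang 0.02 -> shift [ 0.4473 -0.3605  0.2046] yaw 0.0001 F [-0.  -0.1 -1. ] w 30.0
```

Holding at 30 mm. Carrying to the bay by the clip.

```bash
python3 -m pendant '[[[0.03,-0.025,0],0,20],[[0.1,-0.08,0],0,20],[[0.19,-0.15,0],0,20],[[0.28,-0.225,0],0,20],[[0.36,-0.29,0],0,20],[[0.42,-0.335,0],0,20],[[0.447,-0.358,0],0,20],[[0.447,-0.358,0.03],0,20],[[0.447,-0.358,0.09],0,20],[[0.447,-0.358,0.15],0,20],[[0.447,-0.358,0.185],0,20],[[0.447,-0.358,0.198],0,20]]'
python3 -m pendant '[[[0,0,0],0,20],[[0,0,0],0,20],[[0,0,0],0,20],[[0,0,0],0,20]]'
python3 -c "
from h import *
go(460.5,178.7,200,0)"
```

```text
t: 5.82
tool_pos: [459.8, 177.6, 199.8]
tool_rot: [[0.001, 1.0, -0.004], [1.0, -0.001, -0.001], [-0.001, -0.004, -1.0]]
wrist_force: [-23.5, -8.0, 96.3]
width: 0.352
gripper_force: 68.1
t: 6.32
tool_pos: [459.6, 177.5, 200.4]
tool_rot: [[0.001, 1.0, -0.003], [1.0, -0.001, -0.001], [-0.001, -0.003, -1.0]]
wrist_force: [-7.5, -2.9, 18.5]
width: 0.352
gripper_force: 61.2
t 6.33 pos [459.6 177.5 200.4] ang -0.03 -> shift [0.0024 0.0017 0.0008] yaw -0.0001 F [-7.5 -2.9 18.5] w 30.0
```

Contact was harder than I want (96 N peak), so later placings will end higher and slower. I release, lift and go over the second jar.

```bash
python3 -m pendant '[[[0,0,0],0,40],[[0,0,0],0,72],[[0,0,0],0,72],[[0,0,0],0,72],[[0,0,-0.05],0,72],[[0,0,-0.13],0,72],[[0,0,-0.2],0,72],[[0,0,-0.2],0,72]]'
python3 -m pendant '[[[-0.02,0.05,0],0,72],[[-0.07,0.15,0],0,72],[[-0.12,0.26,0],0,72],[[-0.155,0.33,0],0,72],[[-0.155,0.345,0],0,72],[[-0.155,0.345,0.06],0,72],[[-0.155,0.345,0.13],0,72],[[-0.155,0.345,0.175],0,72],[[-0.155,0.345,0.194],0,72],[[-0.155,0.345,0.194],0,72],[[-0.155,0.345,0.194],0,72]]'
python3 -c "
from h import *
import cv2
go(633.1,101.5,203,0)
im=[]
for P in([460,179,40],[633,101,60]):
    p=proj('scene',P).astype(int); a=env.read_camera('scene')[p[1]-50:p[1]+50,p[0]-50:p[0]+50,::-1]; im.append(cv2.resize(a,(400,400),interpolation=cv2.INTER_CUBIC))
cv2.imwrite('pics/g2.png',cv2.hconcat(im))"
```

```text
t: 7.32
tool_pos: [461.5, 179.1, 302.5]
tool_rot: [[-0.001, 1.0, 0.004], [1.0, 0.001, 0.003], [0.003, 0.004, -1.0]]
wrist_force: [-1.0, 0.8, -0.1]
width: 0.842
gripper_force: 0.0
t: 8.7
tool_pos: [633.5, 101.6, 204.1]
tool_rot: [[-0.001, 1.0, 0.001], [1.0, 0.001, 0.0], [0.0, 0.001, -1.0]]
wrist_force: [0.2, -0.3, 0.3]
width: 0.843
gripper_force: 0.0
t 8.7 pos [633.5 101.6 204.1] ang 0.04 -> shift [-0.0002 -0.0008  0.0023] yaw 0.0001 F [ 0.2 -0.3  0.3] w 72.0
```

View pics/g2.png

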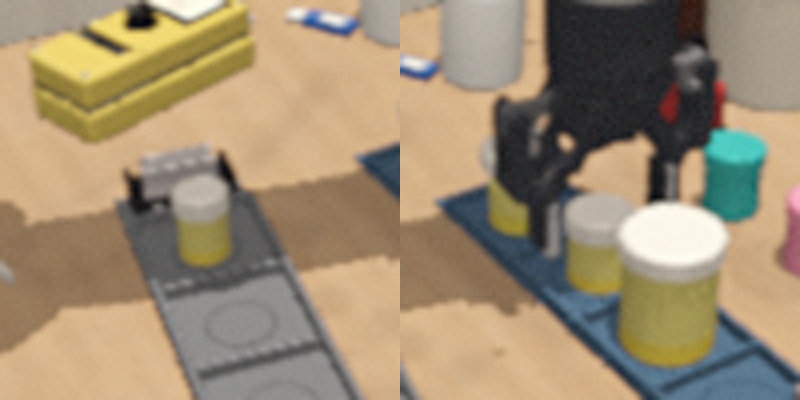

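The left half shows the smallest jar upright at (203,220) in the clip bay. The right half shows the second jar at (598,240) between the pads.

```bash
python3 -m pendant '[[[0,0,0],0,30],[[0,0,0],0,30],[[0,0,0],0,30],[[0,0,0],0,30],[[0,0,0],0,30],[[0,0,0],0,30],[[0,0,-0.04],0,30],[[0,0,-0.1],0,30],[[0,0,-0.16],0,30],[[0,0,-0.2],0,30],[[0,0,-0.2],0,30]]'
python3 -m pendant '[[[0,-0.03,0],0,30],[[0.002,-0.1,0],0,30],[[0.004,-0.2,0],0,30],[[0.005,-0.29,0],0,30],[[0.005,-0.345,0],0,30],[[0.005,-0.363,0],0,30],[[0.005,-0.363,0.03],0,30],[[0.005,-0.363,0.09],0,30],[[0.005,-0.363,0.15],0,30],[[0.005,-0.363,0.18],0,30],[[0.005,-0.363,0.192],0,30],[[0.005,-0.363,0.192],0,30]]'
python3 -m pendant '[[[0,0,0.002],0,30],[[0,0,0.002],0,30],[[0,0,0.004],0,30],[[0,0,0.004],0,30]]'
```

```text
t: 10.18
tool_pos: [633.8, 101.3, 305.9]
tool_rot: [[-0.001, 1.0, 0.004], [1.0, 0.001, 0.001], [0.001, 0.004, -1.0]]
wrist_force: [-0.5, 0.8, -1.3]
width: 0.467
gripper_force: 60.4
t: 11.68
tool_pos: [452.1, 103.7, 207.1]
tool_rot: [[-0.0, 1.0, 0.0], [1.0, 0.0, -0.0], [-0.0, 0.0, -1.0]]
wrist_force: [-0.2, 0.3, -0.1]
width: 0.468
gripper_force: 60.5
t: 12.18
tool_pos: [451.7, 103.9, 205.3]
tool_rot: [[-0.001, 1.0, 0.0], [1.0, 0.001, 0.0], [0.0, 0.0, -1.0]]
wrist_force: [0.2, 0.7, 0.0]
width: 0.467
gripper_force: 60.5
```

```bash
python3 -m pendant '[[[0,0,0.002],0,30],[[0,0,0.002],0,30],[[0,0,0.004],0,30],[[0,0,0.004],0,30]]'
python3 -m pendant '[[[0,0,0],0,45],[[0,0,0],0,75],[[0,0,0],0,80],[[0,0,0],0,80],[[0,0,-0.05],0,80],[[0,0,-0.13],0,80],[[0,0,-0.2],0,80],[[0,0,-0.2],0,80]]'
```

```text
t: 12.68
tool_pos: [451.7, 103.7, 203.8]
tool_rot: [[-0.0, 1.0, 0.0], [1.0, 0.0, 0.001], [0.001, 0.0, -1.0]]
wrist_force: [-3.4, 0.4, 13.3]
width: 0.468
gripper_force: 62.0
t: 13.68
tool_pos: [452.5, 104.0, 305.3]
tool_rot: [[-0.001, 1.0, 0.004], [1.0, 0.001, 0.002], [0.002, 0.004, -1.0]]
wrist_force: [-0.3, -0.1, -0.8]
width: 0.93
gripper_force: 0.0
```

```bash
python3 -m pendant '[[[0.02,0.05,0],0,80],[[0.07,0.15,0],0,80],[[0.12,0.26,0],0,80],[[0.153,0.33,0],0,80],[[0.153,0.343,0],0,80],[[0.153,0.343,0.06],0,80],[[0.153,0.343,0.13],0,80],[[0.153,0.343,0.175],0,80],[[0.153,0.343,0.192],0,80],[[0.153,0.343,0.192],0,80],[[0.153,0.343,0.192],0,80]]'
python3 -m pendant '[[[0,0,0],0,40],[[0,0,0],0,40],[[0,0,0],0,40],[[0,0,0],0,40],[[0,0,0],0,40],[[0,0,0],0,40],[[0,0,-0.04],0,40],[[0,0,-0.1],0,40],[[0,0,-0.16],0,40],[[0,0,-0.2],0,40],[[0,0,-0.2],0,40]]'
```

```text
t: 15.05
tool_pos: [623.4, 180.3, 208.2]
tool_rot: [[-0.001, 1.0, 0.001], [1.0, 0.001, 0.0], [0.0, 0.001, -1.0]]
wrist_force: [0.0, 0.6, -1.3]
width: 0.939
gripper_force: 0.0
t: 16.42
tool_pos: [623.8, 180.4, 309.9]
tool_rot: [[-0.001, 1.0, 0.004], [1.0, 0.001, 0.002], [0.002, 0.004, -1.0]]
wrist_force: [0.0, 0.2, -0.8]
width: 0.579
gripper_force: 62.2
```

```bash
python3 -m pendant '[[[-0.03,-0.03,0],0,40],[[-0.09,-0.11,0],0,40],[[-0.16,-0.2,0],0,40],[[-0.24,-0.29,0],0,40],[[-0.285,-0.345,0],0,40],[[-0.302,-0.363,0],0,40],[[-0.302,-0.363,0.03],0,40],[[-0.302,-0.363,0.09],0,40],[[-0.302,-0.363,0.15],0,40],[[-0.302,-0.363,0.182],0,40],[[-0.302,-0.363,0.194],0,40],[[-0.302,-0.363,0.194],0,40]]'
python3 -m pendant '[[[0,0,0.002],0,40],[[0,0,0.002],0,40],[[0,0,0.004],0,40],[[0,0,0.004],0,40],[[0,0,0.005],0,40],[[0,0,0.005],0,40]]'
```

```text
t: 17.92
tool_pos: [442.1, 29.5, 210.1]
tool_rot: [[-0.001, 1.0, -0.0], [1.0, 0.001, -0.0], [-0.0, -0.0, -1.0]]
wrist_force: [0.3, 0.4, -0.8]
width: 0.58
gripper_force: 62.4
t: 18.68
tool_pos: [441.8, 29.3, 208.2]
tool_rot: [[-0.001, 1.0, 0.0], [1.0, 0.001, 0.001], [0.001, 0.0, -1.0]]
wrist_force: [-2.5, 0.1, 11.5]
width: 0.584
gripper_force: 63.6
```

```bash
python3 -m pendant '[[[0,0,0],0,60],[[0,0,0],0,85],[[0,0,0],0,85],[[0,0,0],0,85],[[0,0,-0.05],0,85],[[0,0,-0.13],0,85],[[0,0,-0.2],0,85],[[0,0,-0.2],0,85]]'
python3 -m pendant '[[[0,0.05,0],0,85],[[0,0.15,0],0,85],[[0.003,0.26,0],0,85],[[0.003,0.35,0],0,85],[[0.003,0.387,0],0,85],[[0.003,0.387,0],0,85],[[0.003,0.387,0.06],0,85],[[0.003,0.387,0.12],0,85],[[0.003,0.387,0.155],0,85],[[0.003,0.387,0.163],0,85],[[0.003,0.387,0.163],0,85]]'
python3 -m pendant '[[[0,0,0],0,50],[[0,0,0],0,50],[[0,0,0],0,50],[[0,0,0],0,50],[[0,0,0],0,50],[[0,0,0],0,50],[[0,0,-0.04],0,50],[[0,0,-0.1],0,50],[[0,0,-0.16],0,50],[[0,0,-0.2],0,50],[[0,0,-0.2],0,50]]'
```

```text
t: 19.68
tool_pos: [442.6, 29.4, 309.8]
tool_rot: [[-0.001, 1.0, 0.004], [1.0, 0.001, 0.002], [0.002, 0.004, -1.0]]
wrist_force: [0.8, -0.3, -0.0]
width: 0.992
gripper_force: 0.0
t: 21.05
tool_pos: [635.3, 30.9, 226.7]
tool_rot: [[-0.001, 1.0, 0.0], [1.0, 0.001, 0.0], [0.0, 0.0, -1.0]]
wrist_force: [0.0, -0.8, 0.0]
width: 0.994
gripper_force: 0.0
t: 22.42
tool_pos: [635.8, 30.7, 329.0]
tool_rot: [[-0.001, 1.0, 0.004], [1.0, 0.001, 0.001], [0.001, 0.004, -1.0]]
wrist_force: [-0.4, -0.5, -0.3]
width: 0.68
gripper_force: 64.3
```

```bash
python3 -m pendant '[[[-0.01,-0.03,0],0,50],[[-0.04,-0.11,0],0,50],[[-0.08,-0.2,0],0,50],[[-0.11,-0.3,0],0,50],[[-0.14,-0.375,0],0,50],[[-0.15,-0.405,0],0,50],[[-0.15,-0.405,0.03],0,50],[[-0.15,-0.405,0.09],0,50],[[-0.15,-0.405,0.15],0,50],[[-0.15,-0.405,0.182],0,50],[[-0.15,-0.405,0.193],0,50],[[-0.15,-0.405,0.193],0,50]]'
python3 -m pendant '[[[0,0,0.002],0,50],[[0,0,0.002],0,50],[[0,0,0.004],0,50],[[0,0,0.004],0,50],[[0,0,0.006],0,50],[[0,0,0.006],0,50]]'
```

```text
t: 23.92
tool_pos: [433.1, -44.2, 229.7]
tool_rot: [[-0.001, 1.0, -0.0], [1.0, 0.001, -0.0], [-0.0, -0.0, -1.0]]
wrist_force: [-0.6, 0.7, -0.6]
width: 0.682
gripper_force: 64.5
t: 24.68
tool_pos: [432.8, -44.4, 227.5]
tool_rot: [[-0.0, 1.0, 0.0], [1.0, 0.0, 0.001], [0.001, 0.0, -1.0]]
wrist_force: [-5.9, 0.3, 18.4]
width: 0.678
gripper_force: 66.5
```

```bash
python3 -m pendant '[[[0,0,0],0,65],[[0,0,0],0,85],[[0,0,0],0,85],[[0,0,0],0,85],[[0,0,-0.05],0,85],[[0,0,-0.13],0,85],[[0,0,-0.2],0,85],[[0,0,-0.2],0,85]]'
python3 -m pendant '[[[-0.02,0.06,0],-0.028,45],[[-0.05,0.16,0],-0.056,45],[[-0.08,0.26,0],-0.084,45],[[-0.11,0.36,0],-0.112,45],[[-0.118,0.42,0],-0.14,45],[[-0.118,0.42,0],-0.168,45],[[-0.118,0.42,0],-0.2,45],[[-0.118,0.42,0],-0.23,45],[[-0.118,0.42,0],-0.2575,45],[[-0.118,0.42,0],-0.2575,45],[[-0.118,0.42,0],-0.2575,45]]'
python3 -c "
from h import *
import cv2
go(642.6,-103.2,216,92.8)
im=[env.read_camera('scene')[173:323,170:370,::-1],env.read_camera('top')[193:343,203:403,::-1]]
cv2.imwrite('pics/g3.png',cv2.hconcat([cv2.resize(a,(400,300),interpolation=cv2.INTER_CUBIC) for a in im]))
a=[]
for n in('scene','top'):
    p=proj(n,[467,234,30]).astype(int);print(n,p);i=env.read_camera(n)[p[1]-25:p[1]+25,p[0]-25:p[0]+25,::-1]
    a.append(cv2.resize(i,(400,400),interpolation=cv2.INTER_CUBIC))
cv2.imwrite('pics/clip.png',cv2.hconcat(a))"
```

```text
t: 25.68
tool_pos: [433.6, -44.3, 328.7]
tool_rot: [[-0.001, 1.0, 0.005], [1.0, 0.001, 0.001], [0.001, 0.005, -1.0]]
wrist_force: [0.6, 0.1, -0.2]
width: 0.995
gripper_force: 0.0
t: 27.05
tool_pos: [642.7, -103.1, 325.9]
tool_rot: [[-0.999, -0.043, -0.001], [-0.043, 0.999, 0.0], [0.001, 0.001, -1.0]]
wrist_force: [-0.3, 0.5, -0.3]
width: 0.522
gripper_force: 0.0
t 27.05 pos [ 642.7 -103.1  325.9] ang 92.49 -> shift [-1.000e-04 -2.000e-04  2.198e-01] yaw -0.0009 F [-0.3  0.5 -0.3] w 44.6
scene [198 203]
top [216 281]
```

View pics/g3.png

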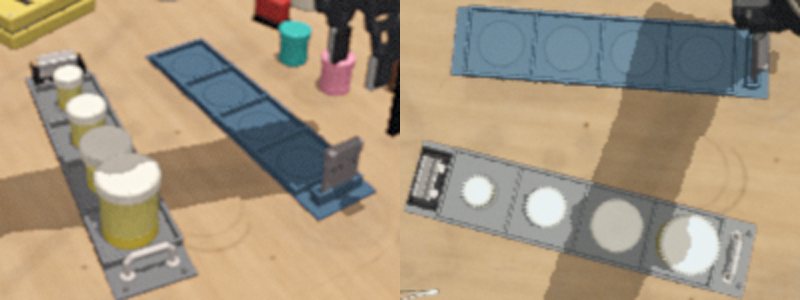

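View pics/clip.png

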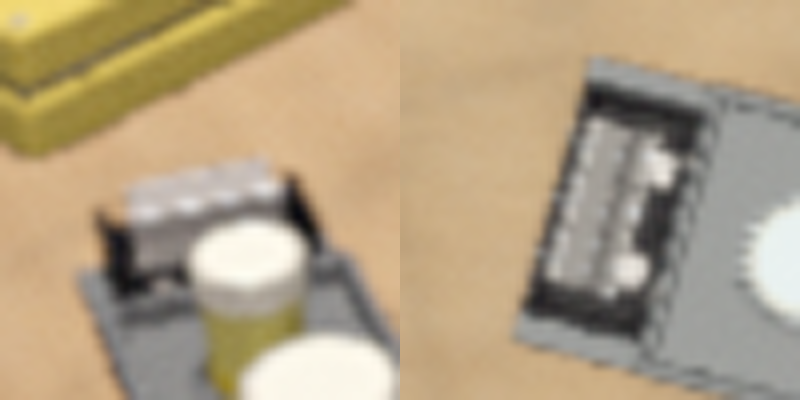

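The first picture shows all four jars in their rack bays in order. The scene crop of the clip shows its mouth centred near (203,188), and the top crop shows the sprung strip near (190–235, 120–290). I check these against the prediction.

```bash
python3 - <<'E'
from h import *
import cv2
np.set_printoptions(precision=1,suppress=True)
u=np.array([.1237,.992,0]);v=np.array([.992,-.1237,0]);c=np.array([467.1,233.8,0])
o={"scene":(198-25,203-25),"top":(216-25,281-25)}
for n in o:
    f=lambda P:(proj(n,P)-o[n]+.5)*8-.5
    for nm,a,b,z in(("mouth+y",8.5,0,39),("mouth-y",-8.5,0,39),("slit z24",0,0,24),("mouth ctr",0,0,39),("cheek+",0,28,29),("cheek-",0,-28,29),("corner",16,32,5),("c2",-16,32,5),("c3",-16,-32,5),("c4",16,-32,5)):
        print(n,nm,f(c+u*a+v*b+[0,0,z]))
a=cv2.imread('pics/clip.png')[:,400:].copy()
a=cv2.imread('pics/clip.png').copy()
for n,off in(("scene",0),("top",400)):
    f=lambda P:(proj(n,P)-o[n]+.5)*8-.5
    for aa,col in((8.5,(0,0,255)),(-8.5,(0,255,0)),(0,(255,0,0))):
        p=[tuple((f(c+u*aa+v*b+[0,0,39])+[off,0]).astype(int).tolist()) for b in(-28,28)]
        cv2.line(a,p[0],p[1],col,1)
cv2.imwrite('pics/ov.png',a)
E
```

```text
scene mouth+y [201.5 170.7]
scene mouth-y [215.2 198.7]
scene slit z24 [213.2 225.2]
scene mouth ctr [208.3 184.6]
scene cheek+ [300.  192.9]
scene cheek- [121.3 231. ]
scene corner [305.  227.5]
scene c2 [332.6 280.3]
scene c3 [129.2 325.8]
scene c4 [106.  270.7]
top mouth+y [171.1 198.4]
top mouth-y [232.8 214.4]
top slit z24 [209.9 209.8]
top mouth ctr [201.9 206.4]
top cheek+ [236.1 106.8]
top cheek- [178.  311.8]
top corner [195.9  85.8]
top c2 [307.8 114.7]
top c3 [243.7 344.2]
top c4 [130.4 314.6]
```

View pics/ov.png

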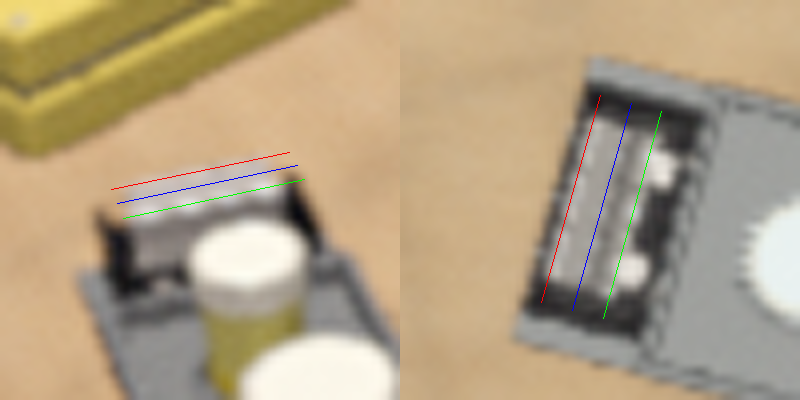

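The overlay matches the clip's mouth. Now I descend over the plate.

```bash
python3 -m pendant '[[[0,0,0.04],0,45],[[0,0,0.1],0,45],[[0,0,0.16],0,45],[[0,0,0.2],0,45],[[0,0,0.222],0,45],[[0,0,0.222],0,45],[[0,0,0.222],0,45]]'
python3 -c "
from h import *
import cv2
go(642.6,-103.2,216,92.8)
im=[]
for n in('scene','top'):
    p=proj(n,[642,-103,60]).astype(int); a=env.read_camera(n)[p[1]-50:p[1]+50,p[0]-50:p[0]+50,::-1]; im.append(cv2.resize(a,(400,400),interpolation=cv2.INTER_CUBIC))
cv2.imwrite('pics/g4.png',cv2.hconcat(im))"
```

```text
t: 28.12
tool_pos: [643.3, -103.1, 216.6]
tool_rot: [[-0.999, -0.048, 0.001], [-0.048, 0.999, -0.0], [-0.001, -0.0, -1.0]]
wrist_force: [-0.1, 0.4, -0.1]
width: 0.528
gripper_force: 0.0
t 28.12 pos [ 643.3 -103.1  216.6] ang 92.73 -> shift [ 0.0013 -0.0001  0.0013] yaw -0.0002 F [-0.1  0.4 -0.1] w 45.1
```

View pics/g4.png

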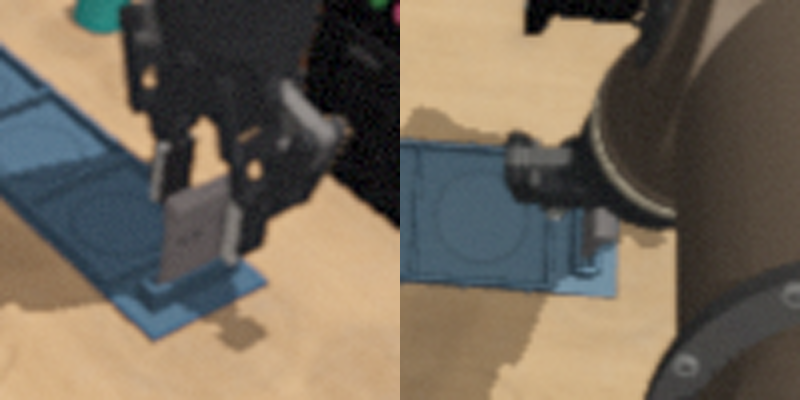

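The left half shows the plate at about (195,230) between the pads. I close slowly and lift straight up.

```bash
python3 -m pendant '[[[0,0,0],0,25],[[0,0,0],0,16],[[0,0,0],0,10],[[0,0,0],0,5],[[0,0,0],0,5],[[0,0,0],0,5],[[0,0,0],0,5]]'
python3 -m pendant '[[[0,0,-0.02],0,5],[[0,0,-0.06],0,5],[[0,0,-0.12],0,5],[[0,0,-0.18],0,5],[[0,0,-0.22],0,5],[[0,0,-0.22],0,5],[[0,0,-0.22],0,5]]'
python3 -c "
from h import *
go(467.1,233.8,300,82.9)"
```

```text
t: 29.1
tool_pos: [643.0, -102.8, 216.1]
tool_rot: [[-0.999, -0.048, 0.0], [-0.048, 0.999, 0.0], [-0.001, 0.0, -1.0]]
wrist_force: [-1.2, 1.3, 5.7]
width: 0.124
gripper_force: 59.9
t: 29.98
tool_pos: [642.5, -103.1, 325.5]
tool_rot: [[-0.999, -0.048, -0.0], [-0.048, 0.999, 0.0], [0.0, 0.0, -1.0]]
wrist_force: [0.0, 0.3, -0.9]
width: 0.134
gripper_force: 59.0
t 29.98 pos [ 642.5 -103.1  325.5] ang 92.73 -> shift [0.3183 0.6898 0.0511] yaw 0.0273 F [ 0.   0.3 -0.9] w 11.4
```

```bash
python3 -m pendant '[[[0.02,0.04,0],0,5],[[0.06,0.13,0],0.005,5],[[0.11,0.23,0],0.01,5],[[0.16,0.34,0],0.015,5],[[0.21,0.45,0],0.02,5],[[0.26,0.56,0],0.025,5],[[0.3,0.64,0],0.0273,5],[[0.318,0.69,0],0.0273,5],[[0.318,0.69,0.04],0.0273,5],[[0.318,0.69,0.09],0.0273,5],[[0.318,0.69,0.11],0.0273,5],[[0.318,0.69,0.11],0.0273,5]]'
python3 -m pendant '[[[0,0,0],0,5],[[0,0,0],0,5]]'
python3 -c "
from h import *
import cv2
go(467.1,233.8,221,82.9)
im=[]
for n in('scene','top'):
    p=proj(n,[467,234,50]).astype(int); print(p);a=env.read_camera(n)[p[1]-40:p[1]+40,p[0]-40:p[0]+40,::-1]; im.append(cv2.resize(a,(400,400),interpolation=cv2.INTER_CUBIC))
cv2.imwrite('pics/g5.png',cv2.hconcat(im))"
```

```text
t: 31.48
tool_pos: [466.8, 234.1, 270.1]
tool_rot: [[-0.992, 0.123, -0.002], [0.123, 0.992, -0.001], [0.002, -0.001, -1.0]]
wrist_force: [0.8, 0.1, -0.5]
width: 0.128
gripper_force: 59.0
t: 31.72
tool_pos: [467.8, 234.0, 271.5]
tool_rot: [[-0.992, 0.124, 0.001], [0.124, 0.992, 0.001], [-0.001, 0.001, -1.0]]
wrist_force: [-0.3, 0.1, -0.4]
width: 0.128
gripper_force: 59.1
t 31.73 pos [467.8 234.  271.5] ang 82.9 -> shift [ 0.0014 -0.0007  0.1009] yaw -0.0 F [-0.3  0.1 -0.4] w 10.9
[198 196]
[214 281]
```

View pics/g5.png

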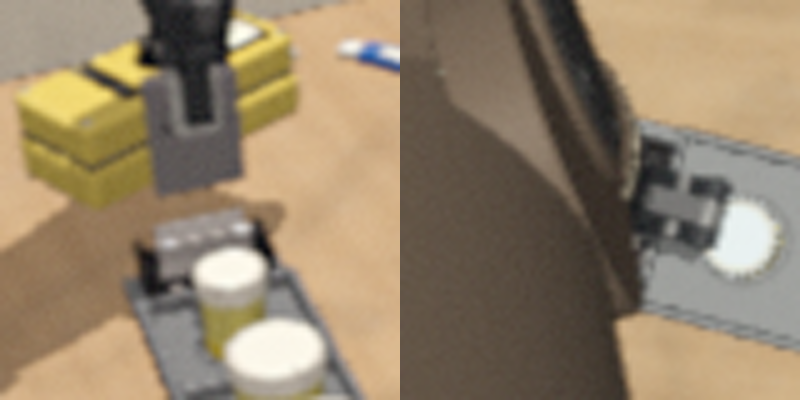

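```bash
python3 -c "
from h import *
f=lambda P:(proj('scene',P)-[158,156]+.5)*5-.5
u=np.array([.1237,.992,0]);v=np.array([.992,-.1237,0])
c=np.array([467.5,234,60.5])-u*2.5
for b in(-22,0,22): print(f(c+v*b),f(c+v*b+[0,0,64]))
"
```

```text
[157.25900881 199.38557047] [141.37123847  82.14249795]
[202.43823656 190.1903907 ] [188.51110886  73.56034241]
[246.89375414 181.14250528] [234.86557755  65.12117494]
```

The foot's lower corners at (155,195) and (243,178) are within about 1 mm of the prediction. I press down in slow steps.

```bash
python3 -m pendant '[[[0,0,0.02],0,5],[[0,0,0.036],0,5],[[0,0,0.044],0,5],[[0,0,0.052],0,5],[[0,0,0.06],0,5],[[0,0,0.06],0,5]]'
python3 -m pendant '[[[0,0,0.006],0,5],[[0,0,0.012],0,5],[[0,0,0.018],0,5],[[0,0,0.024],0,5],[[0,0,0.03],0,5],[[0,0,0.034],0,5],[[0,0,0.034],0,5]]'
```

```text
t: 32.58
tool_pos: [467.5, 233.9, 240.4]
tool_rot: [[-0.992, 0.123, -0.0], [0.123, 0.992, -0.0], [0.0, -0.0, -1.0]]
wrist_force: [0.7, -0.3, -0.2]
width: 0.131
gripper_force: 59.1
t: 33.45
tool_pos: [467.6, 233.9, 223.5]
tool_rot: [[-0.992, 0.123, -0.0], [0.123, 0.992, -0.0], [-0.0, -0.0, -1.0]]
wrist_force: [1.1, 0.1, -0.9]
width: 0.131
gripper_force: 59.1
```

```bash
python3 -c "
from h import *
import cv2
a=env.read_camera('scene')[158:228,158:258,::-1]
cv2.imwrite('pics/g6.png',cv2.resize(a,(800,560),interpolation=cv2.INTER_CUBIC))"
```

```text
(no output)
```

View pics/g6.png

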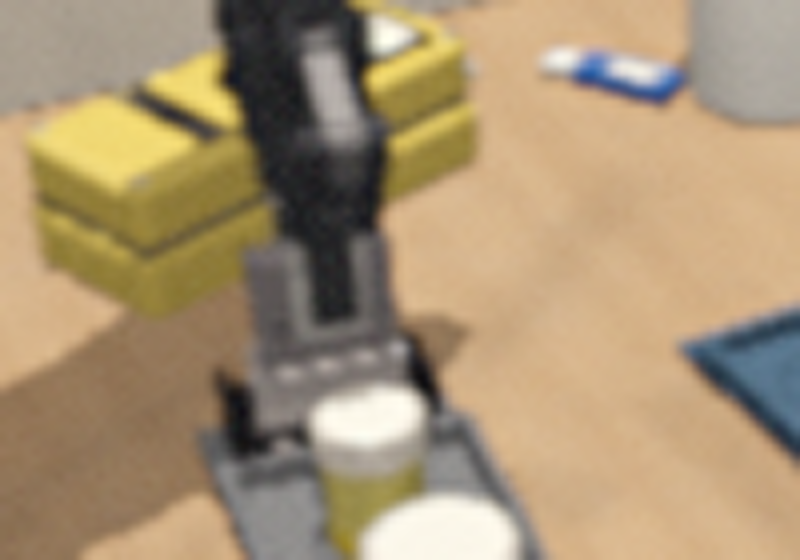

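The plate's foot is behind the front leaf lip at about (330,365), so it sits in the clip and upright. I continue down to the floor.

```bash
python3 -m pendant '[[[0,0,0.003],0,5],[[0,0,0.005],0,5],[[0,0,0.005],0,5],[[0,0,0.005],0,5]]'; python3 -m pendant '[[[0,0,0.002],0,5],[[0,0,0.004],0,5],[[0,0,0.004],0,5],[[0,0,0.004],0,5]]'
```

```text
t: 34.0
tool_pos: [467.5, 234.0, 221.2]
tool_rot: [[-0.992, 0.123, -0.0], [0.123, 0.992, -0.0], [0.0, -0.0, -1.0]]
wrist_force: [1.0, 0.1, 1.9]
width: 0.124
gripper_force: 59.5
t: 34.5
tool_pos: [467.6, 234.1, 220.9]
tool_rot: [[-0.992, 0.123, 0.001], [0.123, 0.992, 0.001], [-0.001, 0.001, -1.0]]
wrist_force: [-4.6, -3.3, 25.7]
width: 0.128
gripper_force: 63.0
```

Contact at 221 mm, which is exactly the expected home height. I release, lift, back off and look.

```bash
python3 -m pendant '[[[0,0,0],0,14],[[0,0,0],0,22],[[0,0,0],0,30],[[0,0,0],0,30],[[0,0,-0.03],0,30],[[0,0,-0.09],0,30],[[0,0,-0.16],0,30],[[0,0,-0.24],0,30],[[0,0,-0.3],0,30],[[0,0,-0.3],0,30]]'
python3 -m pendant '[[[-0.1,-0.1,-0.05],0,30],[[-0.2,-0.2,-0.05],0,30],[[-0.3,-0.3,-0.05],0,30],[[-0.4,-0.4,-0.05],0,30],[[-0.4,-0.5,-0.05],0,30],[[-0.4,-0.6,-0.05],0,30],[[-0.4,-0.6,-0.05],0,30],[[-0.4,-0.6,-0.05],0,30]]'
python3 -c "
from h import *
import cv2
im=[env.read_camera('scene')[150:270,150:310,::-1],env.read_camera('top')[240:360,200:360+40-40,::-1]]
cv2.imwrite('pics/g7.png',cv2.hconcat([cv2.resize(a,(400,300),interpolation=cv2.INTER_CUBIC) for a in im]))"
```

```text
t: 35.75
tool_pos: [468.1, 234.1, 372.5]
tool_rot: [[-0.992, 0.124, 0.005], [0.124, 0.992, 0.003], [-0.004, 0.004, -1.0]]
wrist_force: [-0.3, 0.5, -1.4]
width: 0.349
gripper_force: 0.0
t: 36.75
tool_pos: [628.7, -88.6, 393.9]
tool_rot: [[-0.992, 0.124, -0.001], [0.124, 0.992, 0.001], [0.001, 0.0, -1.0]]
wrist_force: [-0.7, 0.3, -0.1]
width: 0.356
gripper_force: 0.0
```

View pics/g7.png

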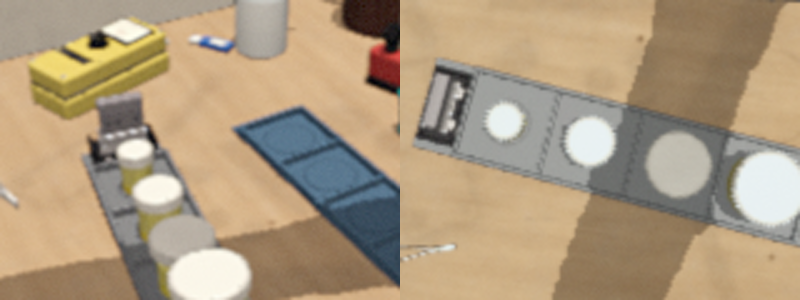

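The plate stands upright in the clip at (120,115), and the jars are in order and upright. A last check overlays the plate's predicted home outline.

```bash
python3 -c "
from h import *
import cv2
u=np.array([.1237,.992,0]);v=np.array([.992,-.1237,0]);c=np.array([467.3,234,74])
im=[]
for n in('scene','top'):
    q=proj(n,[467,234,50]).astype(int)-25
    a=cv2.resize(np.ascontiguousarray(env.read_camera(n)[q[1]:q[1]+50,q[0]:q[0]+50,::-1]),(400,400),interpolation=cv2.INTER_CUBIC)
    P=np.array([(proj(n,c+u*i+v*j)-q+.5)*8-.5 for i,j in((6,22),(-6,22),(-6,-22),(6,-22))]).astype(int)
    cv2.polylines(a,[P],True,(0,0,255),1);im.append(a)
cv2.imwrite('pics/g8.png',cv2.hconcat(im))"
```

```text
(no output)
```

View pics/g8.png

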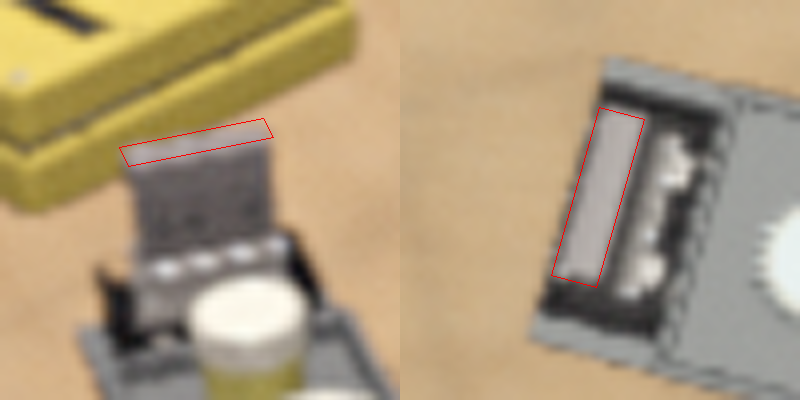

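The plate's top matches its home outline in both views, so it is upright and seated. Handing in.

```bash
python3 -c "
from rig import env
print(env.sign_off())"
```

```text
the job is handed in; nothing more can be done
None
```

I handed the job in at about 37 s: all four jars are in the rack in size order from the ID clip, the ID plate is pressed fully home and upright in the clip, and the meter and wash bottle were left alone; sign-off returned no verdict, and the first jar's placing peaked at about 96 N on the wrist (limit 120 N).

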